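# Roll the inlay staves flush into a box lid

### The arm

A 7-joint arm with a two-finger parallel gripper is mounted at the origin on the work surface. World frame = base frame: x ahead of the robot, y to its left, z up, the work surface at z = 0. Lengths are in m, angles in degrees, forces in N, time in s.
With the tool pointing down it reaches from about 0.425 to 0.875 m from the base axis. Payload 4.7 kg.
Tool frame: the origin (TCP) lies midway between the tips of the shut fingers; the grasp point (between the pads) lies env.grip_point_offset behind it (env.grip_point_offset is the distance from the TCP to the grasp point, in m); z points along the fingers, y is the line along which they close (so a half turn about z gives the same grasp; the last joint's range is limited). The gripper opens to 87 mm and grips with 3 to 60 N. Pads are 19 mm wide; open, the fingers measure 117 mm over their backs; the gripper's body (75 mm by 190 mm) begins 51 mm behind the grasp point.
Start: joints at [-63.994, 18.392, -4.016, 83.108, 1.295, 78.541, -3.26], TCP at [0.277, 0.588, 0.223] pointing down, gripper open.
Joint ranges: [-163.93, 163.93], [-17.29, 119.83], [-79.2, 71.16], [3.27, 140.29], [-89.18, 269.18], [5.43, 117.66], [-154.24, 154.24]. Speed limits (degrees/s): [147.25, 147.25, 180, 180, 180, 180, 180].

### API

Orientations are given as [roll, pitch, yaw] about the fixed x, y, z axes, in that order (R = Rz(yaw) Ry(pitch) Rx(roll)).
In Python, from cell import env gives the robot as it stands.
- The arm moves only by the shell command python3 -m creep 'ROWS' [FORCE]. ROWS is a JSON object of lists of equal length, an entry for each row: "translation": the shift along the tool's x, y, z in units of 0.08 m (1.0 is 0.08 m), a list of three; "turn": the turn, a rotation vector about the tool's x, y, z in units of 180 degrees (1.0 is 180 degrees), a list of three; "grip": the opening, from 0 (shut) to 1 (fully open). In form: {"translation": [[x, y, z], ...], "turn": [[ax, ay, az], ...], "grip": [grip, ...]}. A call has 1 to 5 rows; each row shifts and turns the commanded pose from where the row before left it, along the tool's axes as they then stand; what a row does not reach is not made up. A row lasts 1/8 s, in which the tool goes at most 62.5 mm and 10.7 degrees, less where a joint would pass 70% of its speed; a pose out of reach is approached as far as the arm can. A call with a number of a shift or a turn outside -1 to 1 is refused whole. A call with a gripper value outside its range is refused whole. The fingers move at their own pace and stop on an object; FORCE is the grip in N (left out, the last holds). Time passes only in rows, so rows that do not move let the fingers close. It gives the time, the measured TCP pose, the force, the opening and the grip force at its end, in the units of the state.
- env.get_obs(): the state, without advancing time (a new reading comes with each control period).
- env.read_camera(name): name is "side" or "top" or "wrist"; returns a dict with "frame" (384x512x3 uint8, red, green, blue), "z_map" (384x512 float32, m along the optical axis (not along the pixel's ray), 0 where there is no reading), "K" (3x3 intrinsics, pixels), "rvec" (rotation vector, rad) and "tvec" (3), from world to camera coordinates, as OpenCV has them. Camera axes: x right, y down, z forward; pixel columns grow to the right and rows downward; lengths in m; the calibration is good to about 2 mm. A picture is of the moment at which its call begins.
- env.sign_off(): hands the job in; it is judged then, once.
The state is a dict: "time_s": time; "qpos": joint angles; "joint_velocities": joint speeds; "effort": joint torques, N m; "tool_pos": TCP position; "tool_rot": TCP orientation; "force": force on the tool from outside, world axes, zero at the start; "wrist_torque": the same for the moment, N m; "grip_width": finger opening in m; "grasp_force": force on a finger pad.
Only numpy, scipy, OpenCV 4.12 (cv2) and the standard library are available. Lean on these libraries where they do the work, as an engineer would, in place of code of your own. Each camera call takes 0.05 s, during which the arm holds its last target. There are 200 camera calls.

### The job

Take the palm roller from its rest and roll it along the whole row of inlay staves with firm, even pressure, until every stave is flush with the lid; do it with the roller, not with the gripper, and do not bear down so hard that the inlay cracks. Then hang the roller back in its rest by its handle, and leave the other things on the table where they are.

Things in the scene. Friction and masses are not known exactly. Their poses are not given: they have to be found in the camera images.
- panel: The work, fixed, turned differently each time: a dark wooden box lid, 100 (its x) x 220 (y) x 18 mm, between low brass dogs on a plywood board of 140 x 270 x 12 mm. Origin: centre of the board's underside, on the table; z up; lid's upper face 30 mm up. Eight inlay staves lie side by side along y in the lid, 2.8 to 5 mm proud; each 60 (x) x 21.4 (y) mm, 22.2 mm apart, the row centred.
- row_a (a point): Centre of the stave at the row's -y end (stave1), at the height of the lid's upper face, 78 mm from the row's middle; axes as the panel. Beside both long sides of the row the lid has a rail 20 mm wide, on which a drum wider than the staves bears once they are flush. 15 to 25 N on the roller is a firm roll; more than 60 N cracks the inlay.
- row_b (a point): Centre of the stave at the row's +y end (stave8), at the height of the lid's upper face; axes as the panel.
- roller: Palm roller, 0.3 to 0.6 kg: black rubber drum, 40 mm diameter, 76 mm long, in a steel fork under a straight flat-sided wooden handle. Handle and drum lie along its x; it rolls along its y. Origin: mid-length, lowest line of the drum; z up. Fork and axle reach 47 mm either side of the middle. Same turned end for end. At the start it hangs in the rest by its handle ends.
- handle (a point): Middle of the roller's handle, 70 mm above the roller's origin, the place to hold it, from above, across its thickness. The handle is 138 mm long (x), 26 mm thick (y), underside 52 mm and top 84 mm above the roller's origin; the fork below is 24 mm wide in y, the drum's top 40 mm above the origin. Axes as the roller.
- drum (a joint): Angle of the drum in its fork, rad; turns freely both ways without end, 0 at the start, 20 mm of rolling per rad; positive about the roller's +x (rolling to the roller's -y turns it positive).
- rest: Roller's wooden rest, fixed, turned differently each time: foot of 170 (x) x 86 (y) x 8 mm, two uprights 10 mm thick, 58 mm either side of the middle along x. Open-topped notch in each: floor 70 mm above the table, 30 mm wide (y) there, 44 mm at its mouth 22 mm higher. The handle lies along x, its ends in both notches. Origin: centre of the foot's underside; z up.
- rest_seat (a point): Middle between the floors of the two notches, 70 mm above the table; axes as the rest. The middle of the handle's underside sits here; the drum then hangs between the uprights, 18 mm above the table.
- stave1 (a joint): How far stave 1 (counted from the -y end of the panel) is pressed down, m: 0 stands 5 mm proud, 0.005 is flush with the lid (its stop). It is a snug fit: it moves under about 6 N, slowly (some 60 N more per m/s), and stays where it is left.
- stave2 (a joint): How far stave 2 (counted from the -y end of the panel) is pressed down, m: 0 stands 5 mm proud, 0.005 is flush with the lid (its stop). As stave1.
- stave3 (a joint): How far stave 3 (counted from the -y end of the panel) is pressed down, m: 0 stands 5 mm proud, 0.005 is flush with the lid (its stop). As stave1.
- stave4 (a joint): How far stave 4 (counted from the -y end of the panel) is pressed down, m: 0 stands 5 mm proud, 0.005 is flush with the lid (its stop). As stave1.
- stave5 (a joint): How far stave 5 (counted from the -y end of the panel) is pressed down, m: 0 stands 5 mm proud, 0.005 is flush with the lid (its stop). As stave1.
- stave6 (a joint): How far stave 6 (counted from the -y end of the panel) is pressed down, m: 0 stands 5 mm proud, 0.005 is flush with the lid (its stop). As stave1.
- stave7 (a joint): How far stave 7 (counted from the -y end of the panel) is pressed down, m: 0 stands 5 mm proud, 0.005 is flush with the lid (its stop). As stave1.
- stave8 (a joint): How far stave 8 (counted from the -y end of the panel) is pressed down, m: 0 stands 5 mm proud, 0.005 is flush with the lid (its stop). As stave1.
- glue_bottle: Clear glue bottle, red cap, 66 mm wide, 190 mm tall. Loose bystander; origin at the centre of its underside.
- glue_jar: Small glass jar with yellow label, 58 mm wide, 85 mm tall. Loose bystander; origin at the centre of its underside.
- paint_tin: Tin with blue label, 90 mm wide, 110 mm tall. Loose bystander; origin at the centre of its underside.
- cup: Paper cup, 76 mm wide, 100 mm tall. Loose bystander; origin at the centre of its underside.
- ruler: Steel ruler lying flat, 28 x 200 x 4 mm, long way along its y. Loose bystander; origin at the centre of its underside.
- awl: Awl with a red handle, lying, 140 mm long along its x, 26 mm high. Loose bystander; origin at the centre of its underside.
- offcut: Dark wood offcut, 50 x 85 x 18 mm. Loose bystander; origin at the centre of its underside.
Not all that is in view belongs to the job. There is more than one size of the roller; the job needs the middle-sized.

How it is judged (in metres and radians):
On the way, in this order (a step that is already met when the one before it is completed fails the run):
1. the roller is lifted at least 40 mm out of its rest (z of roller in the frame of rest above 0.058 m), for 0.1 s.
2. the roller is rolling on the row: it presses on the inlay or lid with more than 3 N and its drum has turned at least 3.5 rad (70 mm of rolling) one way from the start (contact force between roller and panel above 3 N and (value of joint drum above 3.5 rad or value of joint drum below -3.5 rad)), for 0.1 s.
At the end, for the whole second after the job is handed in: All eight staves within 1.5 mm of flush (joint above 0.0035); the roller at rest in its rest, handle in both notches: upright and along the rest (either way round) within 0.12 rad, within 10 mm of the middle lengthways, 6 mm crossways, 4 mm of its seated height (value of joint each of stave1, stave2, stave3, stave4, stave5, stave6, stave7, stave8 above 0.0035 m and z of roller in the frame of rest between 0.014 and 0.022 m and x of roller in the frame of rest between -0.01 and 0.01 m and y of roller in the frame of rest between -0.006 and 0.006 m and angle between roller's own z axis and vertical below 0.12 rad and angle between the x axis of roller and the x axis of rest, either way round below 0.12 rad and linear speed of roller below 0.02 m/s); the robot touches nothing.
It fails at once if the roller bears on the inlay or lid with more than 60 N (contact force between roller and panel above 60 N).
It fails at once if the gripper or arm itself presses on the lid, staves or board with more than 3 N (contact force between any of the fingers, the arm and panel above 3 N).
It fails at once if a bystander is moved more than 20 mm (distance of any of glue_bottle, glue_jar, paint_tin, cup, ruler, awl, offcut from where it was at the start of the episode above 0.02 m).
It also fails if it takes over 67 s, if anything falls off the work surface, if the arm or the gripper's body presses on something with over 40 N, if the wrist force passes 120 N, or if a joint passes its speed limit or range.

## Working session

There is one attempt and no reset: what is moved stays moved. The work goes in short steps, Python scripts to look and compute and a shell command to move; the robot and the scene stay as the last step left them, time stands still between calls to the robot, and variables do not carry over. Pictures are saved under pics/ and viewed, at most 10 in all, crops included, and the job is handed in when it is done.

```bash
ls; mkdir -p pics; cat > h.py <<'E'
from cell import env
import numpy as np, cv2
from scipy.spatial.transform import Rotation as R
def cam(n):
    c=env.read_camera(n); c={k:(np.array(v) if not isinstance(v,np.ndarray) else v) for k,v in c.items()}
    Rm=cv2.Rodrigues(np.array(c['rvec'],float))[0]; c['R']=Rm; t=np.array(c['tvec'],float).ravel()
    H,W=c['z_map'].shape; u,v=np.meshgrid(np.arange(W),np.arange(H)); K=c['K']; z=c['z_map']
    P=np.stack([(u-K[0,2])/K[0,0]*z,(v-K[1,2])/K[1,1]*z,z],-1)
    c['P']=(P-t)@Rm; c['P'][z==0]=np.nan
    return c
E
python3 - <<'E'
from h import *
import pickle
for n in ('top','side'):
    c=cam(n); pickle.dump(c,open(n+'.pkl','wb'))
    cv2.imwrite(f'pics/{n}.png',c['frame'][...,::-1]); print(n,-c['R'].T@np.array(c['tvec']).ravel(), c['K'][0,0], np.nanmin(c['P'].reshape(-1,3),0),np.nanmax(c['P'].reshape(-1,3),0))
print(env.get_obs(), env.grip_point_offset)
E
```

```text
pics
top [0.15369497 0.09793033 1.88839792] 459.4401068138118 [-0.32029881 -1.55346668 -0.7858457 ] [1.5496767  1.6670922  0.74937265]
side [ 0.23956243 -1.06593944  1.02626848] 460.6123322120241 [-0.62554849 -0.68297627 -0.7722878 ] [1.54793354 1.81576981 0.71375211]
{'time_s': 0.1, 'qpos': array([-63.99500486,  18.43566316,  -4.01647372,  83.16644737,
         1.29523806,  78.54105842,  -3.26225834]), 'joint_velocities': array([ 0.01268968, -0.07477251,  0.0036777 , -0.1361737 ,  0.12343132,
       -0.08264609,  0.10458312]), 'effort': array([ 5.14880026e-05, -4.92574739e+01, -4.05666735e-01, -3.13400424e+01,
       -6.42754650e-02,  3.94876627e-02,  7.36323182e-05]), 'tool_pos': array([0.27655706, 0.58769512, 0.22157421]), 'tool_rot': array([-1.79902079e+02,  5.32305958e-03,  1.54803255e+02]), 'force': array([-0.1627799 ,  0.32757975, -0.37080509]), 'wrist_torque': array([ 0.03268228, -0.01864849,  0.02522901]), 'grasp_force': 0.0, 'grip_width': 0.08679635407474147} 0.0187
```

View pics/top.png

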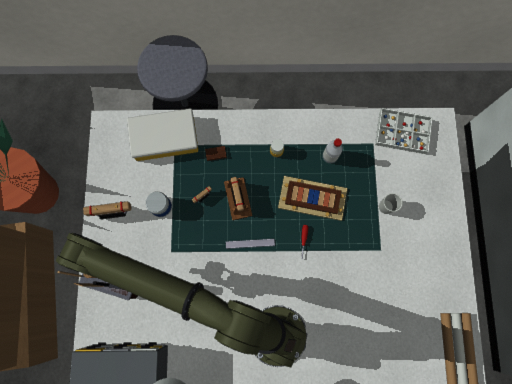

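View pics/side.png

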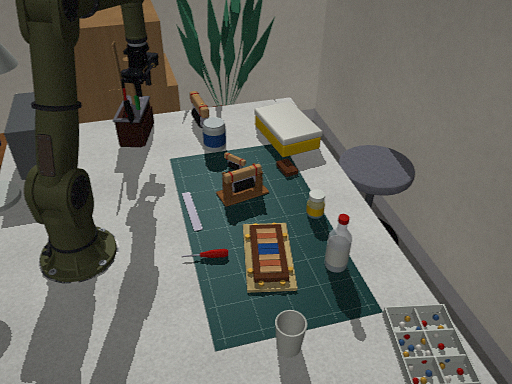

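The top view shows three rollers: one in the rest at (236,195), a small one loose at (202,194), and a large one loose at (107,209). By description the job's roller hangs in the rest, between the two others in size. I'll measure it and confirm in an enlarged crop.

```bash
python3 - <<'E'
from h import *
import pickle
c=pickle.load(open('top.pkl','rb'));s=pickle.load(open('side.pkl','rb'))
def rect(P,name):
    (cx,cy),(w,h),a=cv2.minAreaRect((P[:,:2]*1000).astype(np.float32))
    print(name,len(P),'c',round(cx,1),round(cy,1),'wh',round(w,1),round(h,1),'a',round(a,2),'zmed',np.median(P[:,2]).round(4))
P=c['P']
def box(c,u0,u1,v0,v1,zl,zh):
    Q=c['P'][v0:v1,u0:u1].reshape(-1,3); return Q[(Q[:,2]>zl)&(Q[:,2]<zh)]
rect(box(c,190,300,205,250,-.01,.003),'ruler/mat')
tb=box(c,260,275,195,235,-.05,.05);print('table z top cam',np.median(tb[:,2]))
rect(box(c,218,256,170,225,.094,.13),'roller handle')
rect(box(c,218,256,170,225,.06,.13),'rest hi')
rect(box(c,218,256,170,225,.005,.13),'rest all')
rect(box(c,188,216,180,208,.006,.13),'small roller')
rect(box(c,80,135,195,220,.006,.2),'big roller')
rect(box(c,270,355,170,225,.007,.06),'panel board')
rect(box(c,270,355,170,225,.024,.06),'panel lid')
rect(box(c,270,355,170,225,.0325,.06),'staves')
# colour based: board
hsv=cv2.cvtColor(c['frame'],cv2.COLOR_RGB2HSV)
for v in(185,196,207): print([tuple(map(int,hsv[v,u])) for u in (283,289,298,313,338)])
a=c['frame'][165:230,180:360,::-1]; b=s['frame'][140:300,205:305,::-1]
A=cv2.resize(a,None,fx=4,fy=4,interpolation=2);B=cv2.resize(b,None,fx=3,fy=3,interpolation=2)[:330]
B=np.hstack([B,np.zeros((330,420,3),np.uint8)]); cv2.imwrite('pics/crop.png',np.vstack([A,B]))
E
```

```text
ruler/mat 3208 c 431.3 126.5 wh 456.0 185.4 a 89.48 zmed -0.0017
table z top cam -1.6895220893648604e-05
roller handle 203 c 551.5 153.8 wh 136.1 52.6 a 14.31 zmed 0.1007
rest hi 290 c 551.3 154.5 wh 136.2 61.7 a 12.99 zmed 0.0984
rest all 860 c 556.9 159.2 wh 156.1 231.4 a 89.43 zmed 0.0138
small roller 204 c 572.0 305.6 wh 114.2 116.3 a 89.58 zmed 0.0422
big roller 617 c 517.7 685.0 wh 101.4 211.0 a 1.93 zmed 0.1041
panel board 2154 c 553.9 -159.5 wh 355.4 231.4 a 89.48 zmed 0.0253
panel lid 1142 c 543.7 -161.6 wh 246.9 129.8 a 77.69 zmed 0.0314
staves 470 c 549.3 -156.7 wh 221.9 109.9 a 73.5 zmed 0.0357
[(22, 93, 156), (10, 164, 56), (10, 159, 56), (15, 127, 86), (83, 87, 50)]
[(22, 98, 154), (10, 166, 60), (8, 164, 135), (110, 192, 69), (9, 169, 59)]
[(22, 97, 150), (22, 94, 157), (21, 95, 147), (9, 160, 59), (12, 134, 63)]
```

View pics/crop.png

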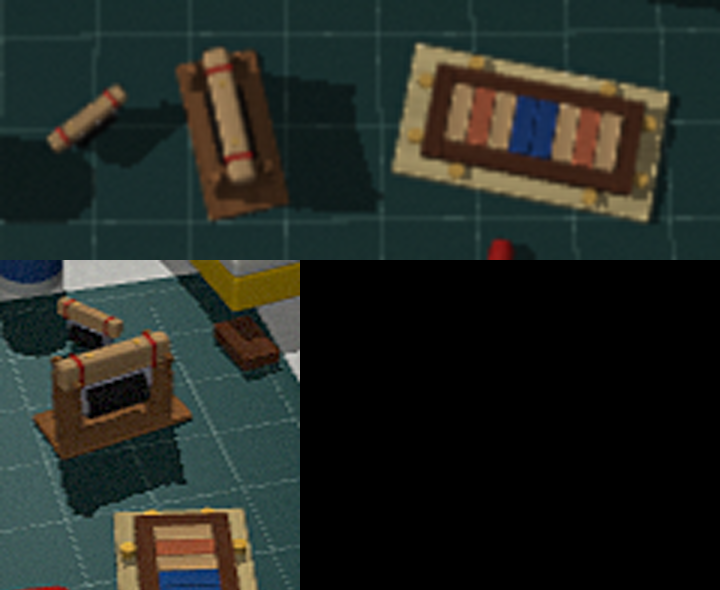

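The crop shows the roller hanging in the rest (crop 228,115). Its handle is about 136 mm, matching the 138 mm given. The loose ones are clearly smaller (85,118) and larger, so the roller in the rest is the one. Next I need precise poses.

```bash
cat >> h.py <<'E'
def cast(c,uv,z):
    uv=np.asarray(uv,float); K=c['K']; C=-c['R'].T@np.asarray(c['tvec'],float).ravel()
    d=np.c_[(uv[:,0]-K[0,2])/K[0,0],(uv[:,1]-K[1,2])/K[1,1],np.ones(len(uv))]@c['R']
    return C+d*((z-C[2])/d[:,2])[:,None]
def maskrect(c,box,lo,hi,z,k=8):
    u0,u1,v0,v1=box; im=cv2.resize(c['frame'][v0:v1,u0:u1],None,fx=k,fy=k,interpolation=cv2.INTER_CUBIC)
    m=cv2.inRange(cv2.cvtColor(im,cv2.COLOR_RGB2HSV),lo,hi)
    m=cv2.morphologyEx(m,cv2.MORPH_OPEN,np.ones((9,9)))
    cn=max(cv2.findContours(m,0,1)[0],key=cv2.contourArea)[:,0]
    P=cast(c,(cn+.5)/k-.5+[u0,v0],z)[:,:2]*1000
    (x,y),(w,h),a=cv2.minAreaRect(P.astype(np.float32))
    if w<h: w,h,a=h,w,a+90
    mm=cv2.moments(P.astype(np.float32)); 
    return np.round([x,y,mm['m10']/mm['m00'],mm['m01']/mm['m00'],w,h,a],1), m
E
python3 - <<'E'
from h import *
import pickle
c=pickle.load(open('top.pkl','rb'))
r,m=maskrect(c,(270,356,170,225),(18,60,100),(30,140,255),.012);print('board',r);cv2.imwrite('pics/m1.png',m)
r,m2=maskrect(c,(222,254,172,218),(0,50,110),(30,160,255),.1);print('handle',r)
r,m3=maskrect(c,(219,256,170,224),(5,50,40),(30,255,255),.01);print('rest',r)
r,m4=maskrect(c,(270,356,170,225),(0,150,20),(16,255,80),.03);print('lid',r)
k=np.hstack([cv2.resize(x,(200,250)) for x in (m,m2,m3,m4)]);cv2.imwrite('pics/masks.png',k)
print(c['frame'][180:212:4,228:250:3].tolist()[3])
E
```

```text
board [ 556.3 -125.5  541.   -83.9  204.5  140.7   78. ]
handle [552.8 156.7 553.  156.4  86.2  23.1  12.2]
rest [554.5 155.4 551.8 155.1 181.1  87.6  12.1]
lid [ 548.3 -158.5  548.1 -158.3  219.6   99.8   78.2]
[[94, 61, 36], [80, 52, 32], [160, 128, 89], [147, 117, 81], [31, 26, 18], [56, 37, 24], [52, 34, 21], [13, 26, 25]]
```

View pics/masks.png

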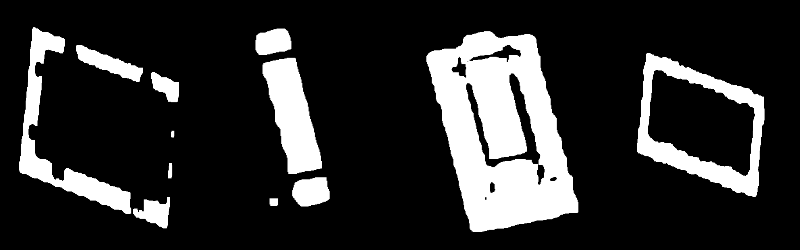

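The lid mask gives centre (548.2, -158.4) mm with its long axis at 78.2°. The handle is at about (551.5, 155) mm and 12.2°. First I turn the wrist in place.

```bash
cat > go.py <<'E'
import sys; from h import *
x,y,z,yaw=map(float,sys.argv[1:5]); o=env.get_obs(); T=R.from_euler('xyz',o['tool_rot'],degrees=True)
d=T.inv().apply(np.array([x,y,z])-o['tool_pos']); r=(T.inv()*R.from_euler('xyz',[180,0,yaw],degrees=True)).as_rotvec(degrees=True)
print('shift units',(d/.08).round(4),'turn units',(r/180).round(4),'dist',np.linalg.norm(d).round(4),'| t',o['time_s'],'rot',o['tool_rot'].round(2),'F',o['force'].round(1),'w',round(o['grip_width'],4))
E
python3 -m creep '{"translation":[[0,0,0],[0,0,0],[0,0,0],[0,0,0],[0,0,0]],"turn":[[0,0,-0.052],[0,0,-0.052],[0,0,-0.052],[0,0,-0.052],[0,0,0]],"grip":[1,1,1,1,1]}'
python3 go.py .5515 .155 .22 192.2
```

```text
time_s: 0.72
tool_pos: [0.2767, 0.5878, 0.222]
tool_rot: [-180.0, -0.0, -167.9]
force: [-0.2, 0.4, 0.5]
grip_width: 0.0868
grasp_force: 0.0
shift units [-2.2206 -6.0114  0.0277] turn units [-0.0002 -0.0002 -0.0004] dist 0.5127 | t 0.725 rot [-1.7996e+02 -4.0000e-02 -1.6787e+02] F [-0.2  0.4  0.5] w 0.0868
```

```bash

python3 -m creep '{"translation":[[-0.148,-0.4,0],[-0.148,-0.4,0],[-0.148,-0.4,0],[-0.148,-0.4,0],[-0.148,-0.4,0]],"turn":[[0,0,0],[0,0,0],[0,0,0],[0,0,0],[0,0,0]],"grip":[1,1,1,1,1]}' >/dev/null
python3 -m creep '{"translation":[[-0.148,-0.4,0],[-0.148,-0.4,0],[-0.148,-0.4,0],[-0.148,-0.4,0],[-0.148,-0.4,0]],"turn":[[0,0,0],[0,0,0],[0,0,0],[0,0,0],[0,0,0]],"grip":[1,1,1,1,1]}' >/dev/null
python3 -m creep '{"translation":[[-0.148,-0.4,0],[-0.148,-0.4,0],[-0.148,-0.4,0],[-0.148,-0.4,0],[0,0,0]],"turn":[[0,0,0],[0,0,0],[0,0,0],[0,0,0],[0,0,0]],"grip":[1,1,1,1,1]}'
python3 go.py .5515 .155 .22 192.2
python3 - <<'E'
from h import *
c=cam('wrist'); print(-c['R'].T@np.array(c['tvec']).ravel())
cv2.imwrite('pics/w1.png',c['frame'][...,::-1])
P=c['P'].reshape(-1,3); P=P[(P[:,2]>.096)&(P[:,2]<.11)&(np.hypot(P[:,0]-.55,P[:,1]-.155)<.12)]
print(len(P),cv2.minAreaRect((P[:,:2]*1000).astype(np.float32)),np.median(P,0))
E
```

```text
time_s: 2.6
tool_pos: [0.5352, 0.1819, 0.2224]
tool_rot: [-179.9, 0.0, -168.3]
force: [-0.1, 0.5, 0.0]
grip_width: 0.0868
grasp_force: 0.0
shift units [-0.1313 -0.3707  0.031 ] turn units [-0.0005  0.     -0.0026] dist 0.0316 | t 2.6 rot [-1.7992e+02  1.0000e-02 -1.6827e+02] F [-0.1  0.5  0. ] w 0.0868
[0.46472548 0.16729875 0.3848565 ]
3157 ((548.9755249023438, 155.2484893798828), (128.21188354492188, 26.669748306274414), 12.249205589294434) [0.54317282 0.15461305 0.10185074]
```

View pics/w1.png

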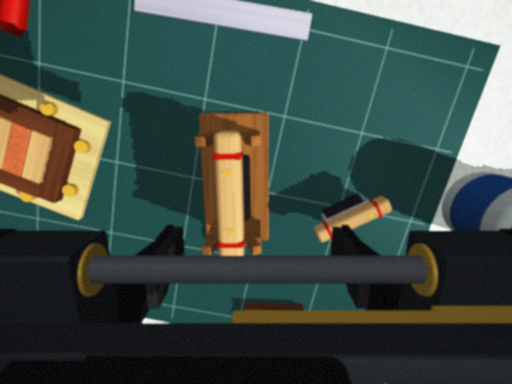

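The wrist view shows the handle running down through (229,190) between the notches. It fits centre (552.5, 156) mm at 12.2°. I'll align, descend and grip.

```bash

python3 -m creep '{"translation":[[-0.14,-0.38,0.2],[0,0,0.2],[0,0,0.2],[0,0,0],[0,0,0]],"turn":[[0,0,-0.0026],[0,0,0],[0,0,0],[0,0,0],[0,0,0]],"grip":[1,1,1,1,1]}' >/dev/null
python3 go.py .5525 .156 .070 192.2
```

```text
shift units [-0.0085 -0.0441  1.3118] turn units [0.0001 0.0002 0.0032] dist 0.105 | t 3.275 rot [ 1.7998e+02  3.0000e-02 -1.6722e+02] F [-0.7  0.5 -0.2] w 0.0872
```

```bash

python3 -m creep '{"translation":[[-0.008,-0.044,0.3],[0,0,0.3],[0,0,0.3],[0,0,0.3],[0,0,0]],"turn":[[0,0,0.003],[0,0,0],[0,0,0],[0,0,0],[0,0,0]],"grip":[1,1,1,1,1]}' >/dev/null
python3 go.py .5525 .156 .070 192.2
```

```text
shift units [-0.0165  0.0095  0.0939] turn units [-0.0001 -0.0009 -0.    ] dist 0.0077 | t 3.9 rot [-1.7999e+02 -1.6000e-01 -1.6780e+02] F [-0.5 -0.2  0.3] w 0.0869
```

```bash

python3 -m creep '{"translation":[[-0.016,0.009,0.09],[0,0,0],[0,0,0],[0,0,0],[0,0,0]],"turn":[[0,0,0],[0,0,0],[0,0,0],[0,0,0],[0,0,0]],"grip":[1,1,0.3,0,0]}' 60
python3 -m creep '{"translation":[[0,0,0],[0,0,0],[0,0,0],[0,0,0],[0,0,0]],"turn":[[0,0,0],[0,0,0],[0,0,0],[0,0,0],[0,0,0]],"grip":[0,0,0,0,0]}' 60
python3 go.py .5525 .156 .070 192.2
```

```text
time_s: 4.53
tool_pos: [0.5538, 0.1559, 0.0717]
tool_rot: [180.0, 0.0, -167.8]
force: [0.3, 0.3, -0.3]
grip_width: 0.0649
grasp_force: 0.0
time_s: 5.15
tool_pos: [0.5536, 0.1559, 0.0714]
tool_rot: [180.0, 0.0, -167.8]
force: [0.1, 0.2, 1.3]
grip_width: 0.026
grasp_force: 60.0
shift units [0.0135 0.0039 0.0169] turn units [ 0.      0.     -0.0001] dist 0.0018 | t 5.15 rot [ 179.99    0.   -167.82] F [0.1 0.2 1.3] w 0.026
```

```bash

python3 -m creep '{"translation":[[0,0,-0.25],[0,0,-0.25],[0,0,-0.25],[0,0,-0.25],[0,0,-0.3]],"turn":[[0,0,0],[0,0,0],[0,0,0],[0,0,0],[0,0,0]],"grip":[0,0,0,0,0]}' 
python3 -m creep '{"translation":[[0,0,0],[0,0,0],[0,0,0],[0,0,0],[0,0,0]],"turn":[[0,0,0.0444],[0,0,0.0444],[0,0,0.0444],[0,0,0],[0,0,0]],"grip":[0,0,0,0,0]}'
python3 go.py .5646 -.080 .12 168.2
```

```text
time_s: 5.78
tool_pos: [0.5523, 0.1554, 0.1742]
tool_rot: [-180.0, -0.2, -167.8]
force: [-0.3, 0.4, -5.2]
grip_width: 0.0257
grasp_force: 60.0
time_s: 6.4
tool_pos: [0.5532, 0.1557, 0.1746]
tool_rot: [-180.0, -0.1, 168.3]
force: [0.3, 0.2, -5.1]
grip_width: 0.0256
grasp_force: 60.0
shift units [-0.7369 -2.8559  0.6842] turn units [-0.0002 -0.0004  0.0007] dist 0.2422 | t 6.4 rot [-1.7996e+02 -6.0000e-02  1.6833e+02] F [ 0.3  0.2 -5.1] w 0.0256
```

```bash

python3 -m creep '{"translation":[[-0.147,-0.571,0],[-0.147,-0.571,0],[-0.147,-0.571,0],[-0.147,-0.571,0],[-0.147,-0.571,0]],"turn":[[0,0,0],[0,0,0],[0,0,0],[0,0,0],[0,0,0]],"grip":[0,0,0,0,0]}' >/dev/null
python3 -m creep '{"translation":[[0,0,0.3],[0,0,0.3],[0,0,0.2],[0,0,0],[0,0,0]],"turn":[[0,0,0],[0,0,0],[0,0,0],[0,0,0],[0,0,0]],"grip":[0,0,0,0,0]}' >/dev/null
python3 go.py .5646 -.080 .093 168.2
python3 - <<'E'
from h import *
c=cam('side'); cv2.imwrite('pics/s2.png',cv2.resize(c['frame'][180:310,200:330,::-1],None,fx=4,fy=4,interpolation=2))
E
```

```text
shift units [ 0.0074 -0.0048  0.2406] turn units [0.0001 0.0005 0.0002] dist 0.0193 | t 7.65 rot [1.7999e+02 9.0000e-02 1.6823e+02] F [ 0.5 -0.6 -4.5] w 0.0252
```

View pics/s2.png

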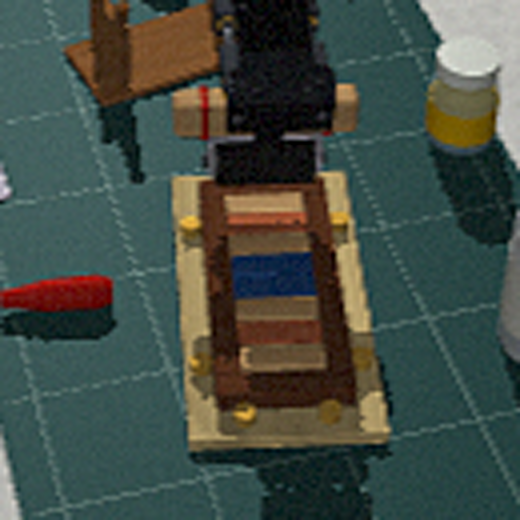

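The side crop shows the roller held level and square over the far end stave, with the drum at (265,160). I'll lower it and find the contact stiffness.

```bash

python3 -m creep '{"translation":[[0,0,0.1],[0,0,0.1],[0,0,0.04],[0,0,0],[0,0,0]],"turn":[[0,0,0],[0,0,0],[0,0,0],[0,0,0],[0,0,0]],"grip":[0,0,0,0,0]}' |sed -n 1,4p
for i in 1; do python3 -m creep '{"translation":[[0,0,0.0125],[0,0,0.0125],[0,0,0]],"turn":[[0,0,0],[0,0,0],[0,0,0]],"grip":[0,0,0]}' |sed -n 1,4p; done
python3 -m creep '{"translation":[[0,0,0.0125],[0,0,0.0125],[0,0,0]],"turn":[[0,0,0],[0,0,0],[0,0,0]],"grip":[0,0,0]}' |sed -n 1,4p
python3 go.py .5646 -.080 .093 168.2
```

```text
time_s: 8.32
tool_pos: [0.5647, -0.0798, 0.0923]
tool_rot: [180.0, 0.0, 168.2]
force: [-1.0, -0.3, -5.2]
time_s: 8.7
tool_pos: [0.5644, -0.0797, 0.0901]
tool_rot: [180.0, -0.0, 168.2]
force: [0.2, 0.1, -4.7]
time_s: 9.07
tool_pos: [0.5644, -0.0797, 0.088]
tool_rot: [-180.0, -0.0, 168.2]
force: [0.0, 0.4, -4.2]
shift units [-0.0034 -0.0026 -0.062 ] turn units [-0.     -0.0001 -0.    ] dist 0.005 | t 9.075 rot [-1.800e+02 -1.000e-02  1.682e+02] F [ 0.   0.4 -4.2] w 0.0255
```

```bash

for i in 1; do
python3 -m creep '{"translation":[[0,0,0.0125],[0,0,0.0125],[0,0,0]],"turn":[[0,0,0],[0,0,0],[0,0,0]],"grip":[0,0,0]}' |sed -n '2p;4p'
python3 -m creep '{"translation":[[0,0,0.0125],[0,0,0.0125],[0,0,0]],"turn":[[0,0,0],[0,0,0],[0,0,0]],"grip":[0,0,0]}' |sed -n '2p;4p'
python3 -m creep '{"translation":[[0,0,0.0125],[0,0,0]],"turn":[[0,0,0],[0,0,0]],"grip":[0,0]}' |sed -n '2p;4p'
done
```

```text
tool_pos: [0.5647, -0.0798, 0.0867]
force: [-1.8, -0.6, -0.0]
tool_pos: [0.5647, -0.0798, 0.0843]
force: [-1.2, 0.2, 0.9]
tool_pos: [0.5647, -0.0798, 0.0833]
force: [-1.4, 0.8, 2.6]
```

```bash

for i in 1; do
python3 -m creep '{"translation":[[0,0,0.0125],[0,0,0]],"turn":[[0,0,0],[0,0,0]],"grip":[0,0]}' |sed -n '2p;4p'
python3 -m creep '{"translation":[[0,0,0.0125],[0,0,0]],"turn":[[0,0,0],[0,0,0]],"grip":[0,0]}' |sed -n '2p;4p'
done
```

```text
tool_pos: [0.5647, -0.0798, 0.0832]
force: [-3.7, 0.3, 7.4]
tool_pos: [0.5648, -0.0797, 0.0831]
force: [-5.9, -0.4, 12.9]
```

```bash

for i in 1; do
python3 -m creep '{"translation":[[0,-0.05,0],[0,-0.05,0],[0,-0.05,0],[0,-0.05,0],[0,-0.05,0]],"turn":[[0,0,0],[0,0,0],[0,0,0],[0,0,0],[0,0,0]],"grip":[0,0,0,0,0]}' |sed -n '1,4p'
done; python3 go.py .5482 -.1584 .0832 168.2
```

```text
time_s: 11.2
tool_pos: [0.561, -0.099, 0.0832]
tool_rot: [179.9, 0.1, 168.2]
force: [-5.4, 1.1, 13.2]
shift units [ 0.0051 -0.7596 -0.0009] turn units [0.0005 0.0004 0.    ] dist 0.0608 | t 11.2 rot [1.7992e+02 7.0000e-02 1.6821e+02] F [-5.4  1.1 13.2] w 0.0259
```

```bash

python3 -m creep '{"translation":[[0,-0.05,0],[0,-0.05,0],[0,-0.05,0],[0,-0.05,0],[0,-0.05,0]],"turn":[[0,0,0],[0,0,0],[0,0,0],[0,0,0],[0,0,0]],"grip":[0,0,0,0,0]}' |sed -n '1,4p'
python3 -m creep '{"translation":[[0,-0.05,0],[0,-0.05,0],[0,-0.05,0],[0,-0.05,0],[0,-0.05,0]],"turn":[[0,0,0],[0,0,0],[0,0,0],[0,0,0],[0,0,0]],"grip":[0,0,0,0,0]}' |sed -n '2,4p'
python3 -m creep '{"translation":[[0,-0.05,0],[0,-0.05,0],[0,-0.05,0],[0,-0.05,0],[0,-0.05,0]],"turn":[[0,0,0],[0,0,0],[0,0,0],[0,0,0],[0,0,0]],"grip":[0,0,0,0,0]}' |sed -n '2,4p'
python3 go.py .5482 -.1584 .0832 168.2
```

```text
time_s: 11.82
tool_pos: [0.5571, -0.1187, 0.0832]
tool_rot: [179.9, 0.1, 168.2]
force: [-4.1, 1.3, 12.0]
tool_pos: [0.5532, -0.138, 0.0832]
tool_rot: [179.9, 0.1, 168.2]
force: [-4.1, 1.0, 11.9]
tool_pos: [0.5493, -0.1571, 0.0832]
tool_rot: [179.9, 0.1, 168.2]
force: [-3.6, 1.0, 11.0]
shift units [ 0.0104 -0.019  -0.0001] turn units [0.0006 0.0006 0.0003] dist 0.0017 | t 13.075 rot [1.7989e+02 1.2000e-01 1.6825e+02] F [-3.6  1.  11. ] w 0.0256
```

```bash

python3 -m creep '{"translation":[[0,-0.05,0.006],[0,-0.05,0],[0,-0.05,0],[0,-0.05,0],[0,-0.05,0]],"turn":[[0,0,0],[0,0,0],[0,0,0],[0,0,0],[0,0,0]],"grip":[0,0,0,0,0]}' |sed -n '1,4p'
python3 -m creep '{"translation":[[0,-0.05,0],[0,-0.05,0],[0,-0.05,0],[0,-0.05,0],[0,-0.05,0]],"turn":[[0,0,0],[0,0,0],[0,0,0],[0,0,0],[0,0,0]],"grip":[0,0,0,0,0]}' |sed -n '2,4p'
python3 -m creep '{"translation":[[0,-0.05,0.006],[0,-0.05,0],[0,-0.05,0],[0,-0.05,0],[0,-0.05,0]],"turn":[[0,0,0],[0,0,0],[0,0,0],[0,0,0],[0,0,0]],"grip":[0,0,0,0,0]}' |sed -n '2,4p'
python3 -m creep '{"translation":[[0,-0.05,0],[0,-0.05,0],[0,-0.05,0],[0,-0.05,0],[0,-0.05,0]],"turn":[[0,0,0],[0,0,0],[0,0,0],[0,0,0],[0,0,0]],"grip":[0,0,0,0,0]}' |sed -n '2,4p'
python3 go.py .5310 -.2408 .0832 168.2
```

```text
time_s: 13.7
tool_pos: [0.5456, -0.1758, 0.0832]
tool_rot: [179.8, 0.1, 168.3]
force: [-4.8, 4.2, 14.6]
tool_pos: [0.5416, -0.1955, 0.0832]
tool_rot: [179.8, 0.1, 168.3]
force: [-3.7, 4.0, 14.0]
tool_pos: [0.5375, -0.2153, 0.0831]
tool_rot: [179.8, 0.1, 168.2]
force: [-4.9, 5.8, 17.2]
tool_pos: [0.533, -0.2373, 0.0832]
tool_rot: [180.0, 0.2, 168.2]
force: [-4.4, 1.0, 16.0]
shift units [ 0.0153 -0.0476 -0.0004] turn units [ 0.      0.001  -0.0001] dist 0.004 | t 15.575 rot [180.     0.19 168.19] F [-4.4  1.  16. ] w 0.0255
```

```bash

python3 -m creep '{"translation":[[0,-0.05,-0.004],[0,-0.05,0],[0,0.08,0],[0,0.1,0],[0,0.1,0]],"turn":[[0,0,0],[0,0,0],[0,0,0],[0,0,0],[0,0,0]],"grip":[0,0,0,0,0]}' |sed -n '1,4p'
python3 -m creep '{"translation":[[0,0.1,0],[0,0.1,0],[0,0.1,0],[0,0.1,0],[0,0.1,0]],"turn":[[0,0,0],[0,0,0],[0,0,0],[0,0,0],[0,0,0]],"grip":[0,0,0,0,0]}' |sed -n '2,4p'
python3 -m creep '{"translation":[[0,0.1,0],[0,0.1,0],[0,0.1,0],[0,0.1,0],[0,0.1,0]],"turn":[[0,0,0],[0,0,0],[0,0,0],[0,0,0],[0,0,0]],"grip":[0,0,0,0,0]}' |sed -n '2,4p'
python3 go.py .5654 -.0762 .0832 168.2
```

```text
time_s: 16.2
tool_pos: [0.5358, -0.2237, 0.0832]
tool_rot: [-179.9, 0.2, 168.2]
force: [-3.9, 0.1, 13.1]
tool_pos: [0.544, -0.1841, 0.0832]
tool_rot: [-180.0, 0.2, 168.2]
force: [-4.1, 0.6, 14.4]
tool_pos: [0.5523, -0.1447, 0.0832]
tool_rot: [-180.0, 0.2, 168.2]
force: [-4.5, -0.3, 14.4]
shift units [ 1.52e-02  8.72e-01 -5.00e-04] turn units [-0.      0.001  -0.0002] dist 0.0698 | t 17.45 rot [-1.8000e+02  1.7000e-01  1.6816e+02] F [-4.5 -0.3 14.4] w 0.0255
```

Now finish the return pass, lift, and turn back to the rest's yaw.

```bash

python3 -m creep '{"translation":[[0,0.1,0],[0,0.1,0],[0,0.1,0],[0,0.1,0],[0,0.1,0]],"turn":[[0,0,0],[0,0,0],[0,0,0],[0,0,0],[0,0,0]],"grip":[0,0,0,0,0]}' |sed -n '2,4p'
python3 -m creep '{"translation":[[0,0.1,0],[0,0.1,0],[0,0.1,0],[0,0.1,0],[0,0,0]],"turn":[[0,0,0],[0,0,0],[0,0,0],[0,0,0],[0,0,0]],"grip":[0,0,0,0,0]}' |sed -n '2,4p'
python3 -m creep '{"translation":[[0,0,-0.05],[0,0,-0.2],[0,0,-0.3],[0,0,-0.3],[0,0,-0.35]],"turn":[[0,0,0],[0,0,0],[0,0,0],[0,0,0],[0,0,0]],"grip":[0,0,0,0,0]}' |sed -n '2,4p'
python3 -m creep '{"translation":[[0,0,0],[0,0,0],[0,0,0],[0,0,0],[0,0,0]],"turn":[[0,0,-0.0444],[0,0,-0.0444],[0,0,-0.0444],[0,0,0],[0,0,0]],"grip":[0,0,0,0,0]}'
python3 go.py .5533 .156 .175 192.2
python3 - <<'E'
from h import *
c=cam('top'); 
c2=cam('side')
a=cv2.resize(c2['frame'][200:300,230:310,::-1],None,fx=5,fy=5,interpolation=2); b=cv2.resize(c['frame'][165:230,215:275,::-1],None,fx=6,fy=6,interpolation=2)
b=np.vstack([b,np.zeros((110,360,3),np.uint8)]); cv2.imwrite('pics/s3.png',np.hstack([a,b]))
for nm,c in(('top',c),):
    P=c['P'].reshape(-1,3); d=np.array([.2045,.9789]); q=P[:,:2]-[.5482,-.1584]; s=q@d; l=q@[d[1],-d[0]]
    ok=(abs(l)<.024)
    print(nm,'stave z',[np.nanmedian(P[ok&(abs(s-k)<.008),2]).round(4) for k in (np.arange(8)-3.5)*.0222],'rail',[np.nanmedian(P[(abs(l-g)<.004)&(abs(s)<.07),2]).round(4) for g in(-.04,.04)])
E
```

```text
tool_pos: [0.5605, -0.1053, 0.0832]
tool_rot: [180.0, 0.2, 168.2]
force: [-4.6, -0.5, 14.2]
tool_pos: [0.5674, -0.0723, 0.0831]
tool_rot: [179.9, 0.2, 168.2]
force: [-4.9, 1.4, 14.1]
tool_pos: [0.5652, -0.0737, 0.1769]
tool_rot: [-180.0, -0.1, 168.2]
force: [0.4, 0.1, -5.2]
time_s: 19.95
tool_pos: [0.5657, -0.0736, 0.1765]
tool_rot: [180.0, -0.0, -168.0]
force: [-0.2, -0.1, -5.1]
grip_width: 0.0255
grasp_force: 60.0
shift units [-0.4466  2.8395  0.0181] turn units [ 0.     -0.0001 -0.001 ] dist 0.23 | t 19.95 rot [ 1.8000e+02 -1.0000e-02 -1.6798e+02] F [-0.2 -0.1 -5.1] w 0.0255
top stave z [np.float64(0.0306), np.float64(0.0289), np.float64(0.0286), np.float64(0.2866), np.float64(0.2897), np.float64(0.5715), np.float64(0.5893), np.float64(0.5835)] rail [np.float64(0.5902), np.float64(0.0333)]
```

View pics/s3.png

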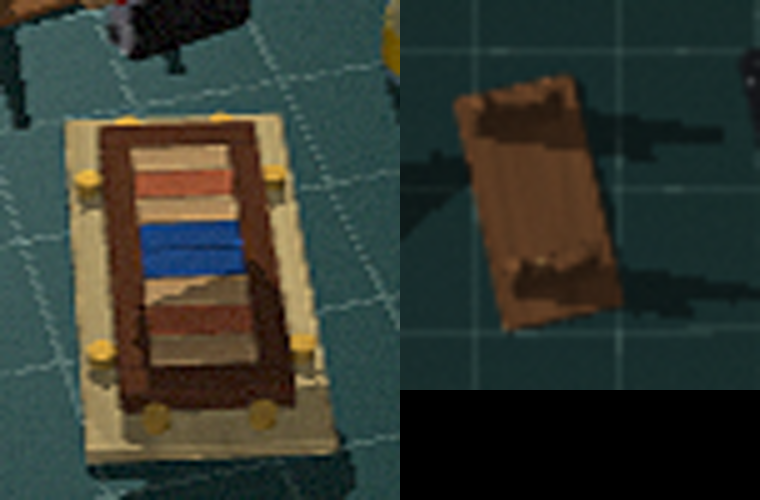

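The side crop shows all eight staves flush with the lid, and the rest is now in clear view. I'll re-measure the empty rest while the roller moves above it.

```bash
python3 - <<'E'
from h import *
c=cam('top'); r,m=maskrect(c,(215,262,168,226),(5,100,45),(20,255,255),.008); print(r)
E
python3 -m creep '{"translation":[[-0.09,0.568,0],[-0.09,0.568,0],[-0.09,0.568,0],[-0.09,0.568,0],[-0.09,0.568,0]],"turn":[[0,0,-0.001],[0,0,0],[0,0,0],[0,0,0],[0,0,0]],"grip":[0,0,0,0,0]}' >/dev/null
python3 -m creep '{"translation":[[0,0,0],[0,0,0],[0,0,0]],"turn":[[0,0,0],[0,0,0],[0,0,0]],"grip":[0,0,0]}' >/dev/null
python3 go.py .5536 .1559 .073 192.2
```

```text
[550.6 154.3 546.4 153.4 170.8  86.6  12.3]
shift units [-0.0133  0.018   1.2941] turn units [-0.0002  0.     -0.    ] dist 0.1035 | t 21.1 rot [-179.96    0.   -167.81] F [-0.3 -0.8 -3.6] w 0.0253
```

```bash

python3 -m creep '{"translation":[[-0.01,0.013,0.25],[0,0,0.25],[0,0,0.25],[0,0,0],[0,0,0]],"turn":[[0,0,0],[0,0,0],[0,0,0],[0,0,0],[0,0,0]],"grip":[0,0,0,0,0]}' >/dev/null
python3 go.py .5533 .1557 .073 192.2
```

```text
shift units [ 0.0104 -0.0117  0.5561] turn units [0.     0.0005 0.0004] dist 0.0445 | t 21.725 rot [ 1.8000e+02  8.0000e-02 -1.6772e+02] F [ 0.2  0.  -4. ] w 0.0256
```

```bash

python3 -m creep '{"translation":[[0.01,-0.01,0.12],[0,0,0.12],[0,0,0.12],[0,0,0.1],[0,0,0]],"turn":[[0,0,0],[0,0,0],[0,0,0],[0,0,0],[0,0,0]],"grip":[0,0,0,0,0]}' |sed -n '2,4p'
python3 -m creep '{"translation":[[0,0,0.03],[0,0,0.03],[0,0,0.02],[0,0,0]],"turn":[[0,0,0],[0,0,0],[0,0,0],[0,0,0]],"grip":[0,0,0,0]}' |sed -n '2,4p'
python3 go.py .5533 .1557 .0714 192.2
```

```text
tool_pos: [0.5517, 0.1562, 0.0787]
tool_rot: [-180.0, -0.1, -167.6]
force: [0.5, -0.2, -3.9]
tool_pos: [0.5524, 0.1564, 0.0733]
tool_rot: [-180.0, -0.0, -167.6]
force: [-0.5, 0.1, -5.3]
shift units [-0.0092 -0.0104  0.0234] turn units [-0.     -0.      0.0008] dist 0.0022 | t 22.85 rot [-180.     -0.   -167.65] F [-0.5  0.1 -5.3] w 0.0255
```

```bash

python3 -m creep '{"translation":[[0,0,0.015],[0,0,0.01],[0,0,0],[0,0,0]],"turn":[[0,0,0],[0,0,0],[0,0,0],[0,0,0]],"grip":[0,0,0,0]}' |sed -n '2,4p'
python3 go.py .5533 .1557 .0714 192.2
```

```text
tool_pos: [0.5525, 0.1564, 0.0714]
tool_rot: [180.0, 0.0, -167.7]
force: [-0.2, -0.2, -4.1]
shift units [-0.0078 -0.0109  0.    ] turn units [0.     0.0001 0.0008] dist 0.0011 | t 23.35 rot [ 1.8000e+02  1.0000e-02 -1.6765e+02] F [-0.2 -0.2 -4.1] w 0.0257
```

```bash

python3 -m creep '{"translation":[[0,0,0.008],[0,0,0],[0,0,0]],"turn":[[0,0,0],[0,0,0],[0,0,0]],"grip":[0,0,0]}' |sed -n '2,4p'
python3 -m creep '{"translation":[[0,0,0],[0,0,0],[0,0,0],[0,0,0],[0,0,0]],"turn":[[0,0,0],[0,0,0],[0,0,0],[0,0,0],[0,0,0]],"grip":[0.5,0.8,0.9,0.9,0.9]}' |sed -n '2,5p'
python3 -m creep '{"translation":[[0,0,-0.1],[0,0,-0.3],[0,0,-0.4],[0,0,-0.5],[0,0,-0.5]],"turn":[[0,0,0],[0,0,0],[0,0,0],[0,0,0],[0,0,0]],"grip":[0.9,0.9,0.9,0.9,0.9]}' |sed -n '2,5p'
python3 -m creep '{"translation":[[0,0.6,0],[0,0.6,0],[0,0.6,0],[0,0.6,0],[0,0,0]],"turn":[[0,0,0],[0,0,0],[0,0,0],[0,0,0],[0,0,0]],"grip":[0.9,0.9,0.9,0.9,0.9]}'
python3 - <<'E'
from h import *
t=cam('top');s=cam('side')
P=t['P'][160:230,210:265].reshape(-1,3);P=P[(P[:,2]>.096)&(P[:,2]<.15)]
print(len(P),cv2.minAreaRect((P[:,:2]*1000).astype(np.float32)),np.median(P,0))
P=s['P'][130:230,190:300].reshape(-1,3);P=P[(P[:,2]>.1)&(P[:,2]<.15)&(np.hypot(P[:,0]-.55,P[:,1]-.155)<.1)]
print(len(P),cv2.minAreaRect((P[:,:2]*1000).astype(np.float32)),np.median(P,0),P.max(0))
a=cv2.resize(s['frame'][130:300,180:350,::-1],None,fx=3,fy=3,interpolation=2);cv2.imwrite('pics/end.png',a)
E
```

```text
tool_pos: [0.5525, 0.1564, 0.0714]
tool_rot: [180.0, 0.0, -167.7]
force: [-2.0, -0.7, 3.0]
tool_pos: [0.5525, 0.1564, 0.0707]
tool_rot: [180.0, 0.0, -167.7]
force: [0.4, 0.6, -0.1]
grip_width: 0.0676
tool_pos: [0.5524, 0.1563, 0.2166]
tool_rot: [180.0, 0.0, -167.7]
force: [-0.5, -0.1, 0.9]
grip_width: 0.0786
time_s: 25.6
tool_pos: [0.5085, 0.3495, 0.2149]
tool_rot: [179.8, -0.0, -167.2]
force: [-0.2, -0.7, 0.0]
grip_width: 0.0783
grasp_force: 0.0
168 ((549.0441284179688, 162.20016479492188), (136.50802612304688, 41.87264633178711), 14.799160957336426) [0.54710695 0.15377201 0.10120392]
95 ((550.3009643554688, 153.06521606445312), (130.4342041015625, 28.898265838623047), 12.70008373260498) [0.55461417 0.15374499 0.10146334] [0.61623848 0.17588505 0.10600569]
```

View pics/end.png

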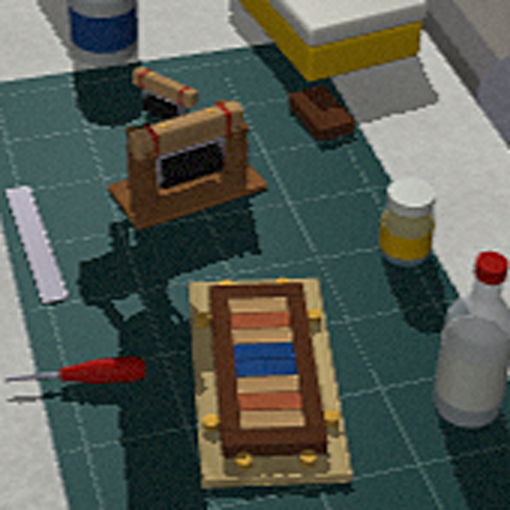

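The end view shows the roller seated in both notches (handle at (190,125)), the staves flush (270,360) and the bystanders untouched. One last check of stave heights before I hand in.

```bash
python3 - <<'E'
from h import *
c=[cam('top') for _ in range(4)]; P=np.concatenate([x['P'].reshape(-1,3) for x in c]); d=np.array([.2045,.9789]); q=P[:,:2]-[.5482,-.1584]; s=q@d; l=q@[d[1],-d[0]]
z=[float(np.nanmedian(P[(abs(l)<.024)&(abs(s-k)<.008),2]).round(4)) for k in (np.arange(8)-3.5)*.0222]
r=[float(np.nanmedian(P[(abs(l-g)<.005)&(abs(s)<.08),2]).round(4)) for g in(-.04,.04)]
print(z,r)
if max(z)-np.mean(r)<.0015: print(env.sign_off())
E
```

```text
[0.0289, 0.0295, 0.029, 0.0295, 0.0292, 0.0296, 0.0291, 0.0294] [0.0287, 0.0289]
the job is handed in; nothing more can be done
None
```

I rolled all eight staves down with the roller, and the camera puts each within about 1 mm of the lid. The roller hangs in its rest again, nothing else on the table looks moved, and the job is handed in; I saw no verdict.

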